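# Zero the burr dial of the bench mill and set it four clicks open

## Robot

A 7-joint arm with a two-finger parallel gripper is mounted at the origin on a cart in front of the work surface, level with it; the furniture and walls round the work are solid. World frame = base frame: x ahead of the robot, y to its left, z up, the work surface at z = 0. Lengths are in m, angles in rad, forces in N, time in s.
With the tool pointing down it reaches from about 0.4 to 0.85 m from the base axis. Payload 4.5 kg.
Tool frame: the origin (TCP) lies midway between the tips of the shut fingers; the grasp point (between the pads) lies 19 mm behind it (tcp_to_grasp is the distance from the TCP to the grasp point, in m); x points along the fingers, y is the direction in which the jaws open and shut, and the axes are right-handed (so a half turn about x gives the same grasp; the last joint's range is limited). The gripper opens to 88 mm and grips with 3 to 60 N. Pads are 18 mm wide; open, the fingers measure 123 mm over their backs; the gripper's body (75 mm by 187 mm) begins 45 mm behind the grasp point.
Start: joints at [1.213, 0.689, -0.195, 1.565, 0.157, 0.902, -0.215], TCP at [0.239, -0.578, 0.239] pointing down, gripper open.
Joint ranges: [-3.01, 3.01], [-0.46, 2.08], [-1.47, 1.51], [0.13, 2.56], [-1, 4.14], [0.04, 2.09], [-2.66, 2.66]. Speed limits (rad/s): [2.57, 2.57, 3.14, 3.14, 3.14, 3.14, 3.14].

## Interface

Orientations are given as a unit quaternion [w, x, y, z].
In Python, from station import read_state, get_image, get_calibration, finish_job, tcp_to_grasp gives the robot as it stands. The module is installed in compiled form; this text tells all that it offers.
- The arm moves only by the tool play_rows, never from a script. Its argument "steps" is a list of rows, each an object of numbers: "grip": the opening, from 0 (shut) to 1 (fully open); "tx", "ty", "tz": the shift along the world's x, y, z in m; "spin": the turn about the world's z in degrees. A call has 1 to 10 rows; each row shifts and turns the pose as measured when the row begins; what a row does not reach is not made up. A row lasts 1/10 s, in which the tool goes at most 50 mm and 8.59 degrees, less where a joint would pass 70% of its speed; a pose out of reach is approached as far as the arm can. A call with a gripper value outside its range is refused whole. The fingers move at their own pace and stop on an object; "force" is the grip in N (left out, the last holds). Time passes only in rows, so rows that do not move let the fingers close. It gives the time, the measured TCP pose, the force and the opening at its end, in the units of the state.
- read_state(): the state, without advancing time (a new reading comes with each control period).
- get_image(name): name is "side" or "top"; returns (picture, depth): 420x560x3 uint8, blue, green, red; 420x560 float32, m along the optical axis (not along the pixel's ray), 0 where there is no reading.
- get_calibration(name): a dict with "mtx" (3x3 intrinsics, pixels), "extrinsics" (4x4, takes a point from world to camera coordinates). Camera axes: x right, y down, z forward; pixel columns grow to the right and rows downward; lengths in m; the calibration is good to about 2 mm. A picture is of the moment at which its call begins. get_calibration takes no time and is no camera call.
- finish_job(): hands the job in, once; it reports no verdict.
The state is a dict: "clock": time; "q": joint angles; "joint_vel": joint speeds; "joint_torque": joint torques, N m; "tool_pos": TCP position; "tcp_rot": TCP orientation; "wrist_force": force on the tool from outside, world axes, zero at the start; "wrist_torque": the same for the moment, N m; "gripper_width": finger opening in m.
Only numpy, scipy, OpenCV 4.12 (cv2) and the standard library are available. Lean on these libraries where they do the work, as an engineer would, in place of code of your own. Each camera call takes 0.05 s, during which the arm holds its last target.

## Task

Set the grind of the bench mill: turn the black dial on top clockwise (seen from above) until it is home against its stop, without forcing it, then turn it back counter-clockwise by exactly four clicks and let go. Leave the things standing round the mill where they are.

Things in the scene. Friction and masses are not known exactly. Their poses are not given: they have to be found in the camera images.
- mill: Bench mill, fixed: grey base plate 185x130x24 mm with an upright ribbed aluminium drum 102 mm across, its top 100 mm up; a steel outlet chute in front (-x), reaching 105 mm from the drum's axis, up to 72 mm high. A red index line on the drum's top rim at -x. Origin: on the drum's axis at table height, z up.
- funnel (a point): Centre of the rim of the mill's steel feed funnel, behind the drum (115 mm along the mill's +x, 124 mm above the table); 72 mm across.
- dial: Black burr dial on top of the drum, turning about its vertical axis: round skirt 74 mm across, 10 mm high, 18 white dots 20 degrees apart on it, and a grip bar across the top. Origin: on the axis, underside of the skirt, 113 mm above the table; z up, x along the bar to the pointer end. Clockwise from above (x towards -y) closes the burrs, to the stop; counter-clockwise opens.
- dial_grip (a point): Middle of the dial's grip bar, on the axis, 24 mm above the dial's origin. The bar is 56 mm long (x), 16 mm thick (y) and 28 mm high (from 14 mm below this point to 14 mm above); pinch it across its thickness. Clicks are 20 degrees (0.349 rad) apart; passing one takes about 0.13 N m. Let go, the dial settles in the nearest click; home at the stop it rests in a click too, click zero.
- dial_pointer (a point): White pointer line on top of one end of the grip bar, 17 mm from the axis. The stop lies at an unknown angle, different each time (burr wear), unrelated to pointer, dots or index line, so it must be felt: the dial starts 40 to 100 degrees open from it. The stop is springy, 0.08 N m for each degree past it; 0.3 N m is firm enough, 0.7 N m (8 degrees past) harms the burrs.
- burr_gap (a joint): Opening of the hidden burrs, m: 0 with the dial at its stop, +0.000005 (0.005 mm) for each click open, negative when the dial is forced past the stop. Its reading is far too coarse to set the dial by.
- petri_1: Petri dish, 90 mm across, 15 mm high, on the table under the mill's chute. Origin: centre of its underside. Leave it alone.
- jar_d: Screw-lid sample jar, 66 mm across, 92 mm high, standing left of the mill. Origin: centre of its underside. Leave it alone.
- scoop: Metal scoop, 187 mm long, 45 mm high, lying right of the mill. Origin: centre of its underside. Leave it alone.
- beaker: Plastic beaker, 68 mm across, 89 mm high, standing right and in front of the mill. Origin: centre of its underside. Leave it alone.
- slicer (a point): Middle of the footprint of a large white food slicer, fixed on the table left of and behind the mill: 369 mm along the world's x (front at x = 0.51), 389 mm along y, 344 mm high. An obstacle: an arm that starts out to the left must draw in or rise well above it before it swings round to the mill.

How it is judged:
By the outcome, as a careful person would: the job done as asked, in the order asked, and still so for the second after the job is handed in, with the robot touching nothing.
It also fails if it takes over 72 s, if anything falls off the work surface, if the arm or the gripper's body presses on something with over 40 N, if the wrist force passes 120 N, or if a joint passes its speed limit or range.

## Working session

There is one attempt and no reset: what is moved stays moved. The work goes in short steps, Python scripts to look and compute and a tool call to move; the robot and the scene stay as the last step left them, time stands still between calls to the robot, and variables do not carry over. Pictures are saved under pics/ and viewed, and the job is handed in when it is done.

Besides the shell and the picture viewer there is one more tool, called after ">>>" as name(argument=value, ...), one argument or row to a line, values as JSON. play_rows: Moves the arm, as the interface text tells. Its arguments: {"type":"object","properties":{"steps":{"type":"array"},"force":{"type":"number"}},"required":["steps"]}

```bash
mkdir -p pics
python3 - <<'E'
from station import *
import cv2,json
s=read_state();print(s); print(tcp_to_grasp)
for n in("top","side"):
    p,d=get_image(n);cv2.imwrite(f"pics/{n}0.png",p)
    import numpy as np
    np.save(f"pics/{n}0.npy",d);c=get_calibration(n);print(n,c)
E
```

```text
{'clock': 0.0, 'q': array([ 1.21280403,  0.6899975 , -0.19450258,  1.56632796,  0.15734859,
        0.9025297 , -0.21507908]), 'joint_vel': array([ 1.72767366e-04, -8.90730042e-05, -1.20794661e-03,  1.73285588e-04,
       -5.20469785e-04,  1.28722469e-03,  8.81202382e-04]), 'joint_torque': array([ 3.42363173e-04, -5.27569306e+01, -1.26690645e+00, -1.53426397e+01,
       -5.26798808e-02,  6.58236619e-03,  1.76346362e-04]), 'tool_pos': array([ 0.23834639, -0.57708166,  0.23790562]), 'tcp_rot': array([-0.13704683, -0.69338233, -0.13831001,  0.6937647 ]), 'wrist_force': array([-0.25126429,  0.0432536 ,  0.54697037]), 'wrist_torque': array([-0.00373004, -0.01441044, -0.02317665]), 'gripper_width': 0.08820264414987482}
0.0187
top {'mtx': array([[546.88932832,   0.        , 275.76421585],
       [  0.        , 546.88932832, 220.23536586],
       [  0.        ,   0.        ,   1.        ]]), 'extrinsics': array([[ 0.02134588, -0.99975657, -0.0055818 , -0.16692515],
       [-0.99447461, -0.02065846, -0.10292458,  0.56850694],
       [ 0.10278421,  0.00774797, -0.9946735 ,  1.34029911],
       [ 0.        ,  0.        ,  0.        ,  1.        ]])}
side {'mtx': array([[479.60418456,   0.        , 278.43465648],
       [  0.        , 479.60418456, 211.31500393],
       [  0.        ,   0.        ,   1.        ]]), 'extrinsics': array([[ 9.96641451e-01,  8.18869761e-02, -5.83754432e-04,
        -5.23161397e-01],
       [ 4.19354458e-02, -5.16490784e-01, -8.55265274e-01,
        -1.78312972e-02],
       [-7.03365909e-02,  8.52368344e-01, -5.18190091e-01,
         1.39955630e+00],
       [ 0.00000000e+00,  0.00000000e+00,  0.00000000e+00,
         1.00000000e+00]])}
```

View pics/top0.png

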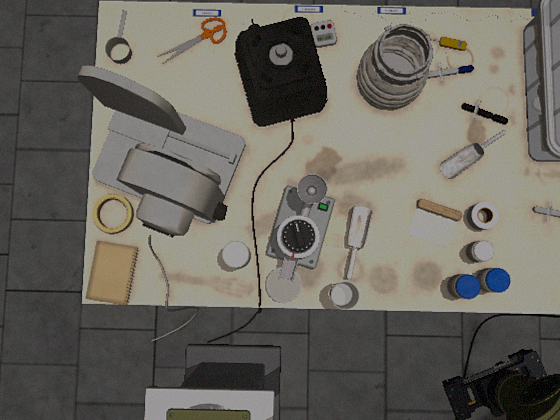

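View pics/side0.png

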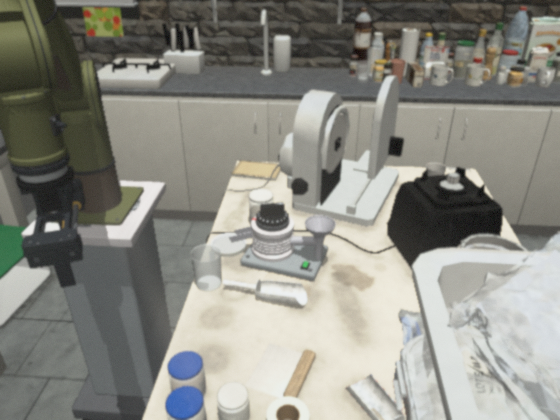

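```bash
cat > h.py <<'E'
import numpy as np,cv2
from station import *
def ray(n,u,v,z):
    c=get_calibration(n);K=c["mtx"];E=c["extrinsics"];R=E[:3,:3];t=E[:3,3]
    o=-R.T@t;d=R.T@np.linalg.inv(K)@np.array([u,v,1.]);return o+d*(z-o[2])/d[2]
def proj(n,p):
    c=get_calibration(n);E=c["extrinsics"];q=c["mtx"]@(E[:3,:3]@np.array(p)+E[:3,3]);return q[:2]/q[2]
E
python3 - <<'E'
from h import *
p=cv2.imread("pics/top0.png")
cv2.imwrite("pics/z0.png",cv2.resize(p[170:310,225:365],(560*1,560),interpolation=cv2.INTER_CUBIC))
p=cv2.imread("pics/side0.png")
cv2.imwrite("pics/z1.png",cv2.resize(p[180:300,190:350],(800,600),interpolation=cv2.INTER_CUBIC))
print(ray("top",297,237,.15),ray("top",313,187,.124),ray("top",283,287,.0))
E
```

```text
[ 0.52207786 -0.20494061  0.15      ] [ 0.64212905 -0.24119425  0.124     ] [ 0.40584691 -0.17657203  0.        ]
```

View pics/z0.png

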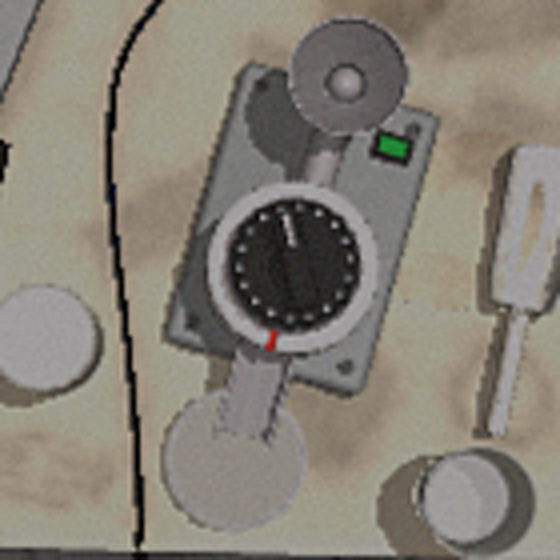

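View pics/z1.png

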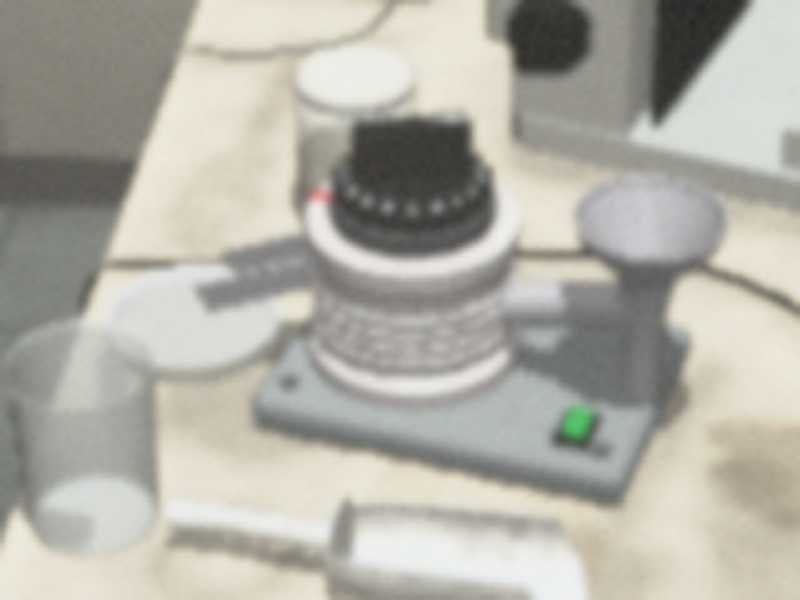

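Run:
```python
from h import *
p=cv2.imread("pics/top0.png")
S=8
z=cv2.resize(p[205:270,265:335],None,fx=S,fy=S,interpolation=cv2.INTER_CUBIC)
cv2.imwrite("pics/z2.png",z)
g=z.min(2).astype(int)
# dark disc: skirt silhouette
m=(z.max(2)<75).astype(np.uint8)
m=cv2.morphologyEx(m,cv2.MORPH_CLOSE,np.ones((25,25)))
cs=max(cv2.findContours(m,0,1)[0],key=cv2.contourArea)
print("skirt",cv2.fitEllipse(cs))
(cx,cy),ax,an=cv2.fitEllipse(cs)
full=lambda x,y:((x+.5)/S-.5+265,(y+.5)/S-.5+205)
for h in(.123,.118): print(ray("top",*full(cx,cy),h))
# dots
mask=np.zeros(g.shape,np.uint8);cv2.circle(mask,(int(cx),int(cy)),int(ax[0]/2)-2,1,-1)
b=((g>105)*mask).astype(np.uint8)
n,l,st,c=cv2.connectedComponentsWithStats(b)
pts=[]
for i in range(1,n):
    w=ray("top",*full(*c[i]),.123);print(st[i,4],c[i].round(1),w.round(4));
```

```text
skirt ((266.8051452636719, 250.25367736816406), (262.9018859863281, 265.2138977050781), 46.511680603027344)
[ 0.52679104 -0.20787211  0.123     ]
[ 0.52716819 -0.20803913  0.118     ]
101 [317.  146.2] [ 0.5574 -0.2219  0.123 ]
110 [206.  154.7] [ 0.5543 -0.1897  0.123 ]
680 [257.6 179. ] [ 0.5475 -0.2048  0.123 ]
100 [348.9 170. ] [ 0.5507 -0.2313  0.123 ]
65 [370.6 201.8] [ 0.5415 -0.2378  0.123 ]
73 [163.7 217.4] [ 0.5357 -0.1778  0.123 ]
50 [380.2 236.1] [ 0.5316 -0.2407  0.123 ]
57 [157.5 256.3] [ 0.5244 -0.1762  0.123 ]
75 [167.5 290.6] [ 0.5144 -0.1793  0.123 ]
7 [357.3 311. ] [ 0.5097 -0.2344  0.123 ]
97 [189.6 322.2] [ 0.5054 -0.1859  0.123 ]
106 [332.6 337.5] [ 0.5018 -0.2274  0.123 ]
107 [221.3 345.9] [ 0.4987 -0.1952  0.123 ]
5 [297.2 354.4] [ 0.4967 -0.2172  0.123 ]
1 [260. 357.] [ 0.4958 -0.2064  0.123 ]
```

View pics/z2.png

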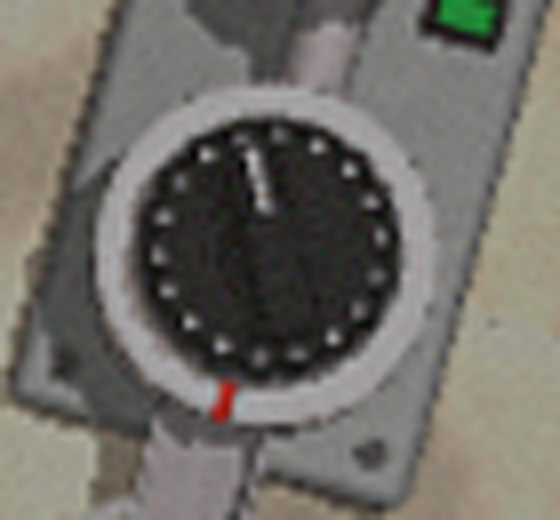

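```bash
cat >> h.py <<'E'
from scipy.spatial.transform import Rotation as Ro
def jaw(s):
    R=Ro.from_quat(np.roll(s["tcp_rot"],-1)).as_matrix();return R
E
python3 - <<'E'
from h import *
S=8
full=lambda x,y:((x+.5)/S-.5+265,(y+.5)/S-.5+205)
a=ray("top",*full(250,150),.151);b=ray("top",*full(266.5,212),.151);print(a,b,np.degrees(np.arctan2(*(a-b)[[1,0]])))
P=np.array([[.5574,-.2219],[.5543,-.1897],[.5507,-.2313],[.5415,-.2378],[.5357,-.1778],[.5316,-.2407],[.5244,-.1762],[.5144,-.1793],[.5054,-.1859],[.5018,-.2274],[.4987,-.1952]])
A=np.c_[2*P,np.ones(len(P))];x=np.linalg.lstsq(A,(P**2).sum(1),rcond=None)[0];c=x[:2];print(c,np.sqrt(x[2]+c@c))
an=np.degrees(np.arctan2(*(P-c).T[::-1]));print((an%20).round(1))
m=(a+b)/2;print("ptr",np.degrees(np.arctan2(m[1]-c[1],m[0]-c[0])),np.hypot(*(m[:2]-c)))
f=ray("top",313,187,.124);print("mill yaw",np.degrees(np.arctan2(f[1]-c[1],f[0]-c[0])))
s=read_state();R=jaw(s);print(R.round(3));print("jaw",np.degrees(np.arctan2(R[1,1],R[0,1])))
# side check of center
print(proj("side",[*c,.123]), proj("side",[*c,.151]),proj("top",[*c,.151]))
E
```

```text
[ 0.55318055 -0.20166376  0.151     ] [ 0.53557451 -0.20666287  0.151     ] 15.851537663937679
[ 0.52800142 -0.20860108] 0.032216759147834985
[15.7 15.7 15.  14.8 16.  16.4 16.3 14.9 14.9 15.7 15.4]
ptr 15.162430550681728 0.016966756597919744
mill yaw -15.938561876400987
[[-0.001  0.382 -0.924]
 [ 0.001 -0.924 -0.382]
 [-1.    -0.002  0.   ]]
jaw -67.54519803282719
[272.40714589 214.24753762] [272.32101326 203.90491235] [298.67069972 234.40124414]
```

>>> play_rows(
  steps=[
    {"tx": 0.02,"ty": 0.025,"tz": 0.005,"grip": 1},
    {"tx": 0.03,"ty": 0.038},
    {"tx": 0.03,"ty": 0.038},
    {"tx": 0.03,"ty": 0.038},
    {"tx": 0.03,"ty": 0.038},
    {"tx": 0.03,"ty": 0.038},
    {"tx": 0.03,"ty": 0.038},
  ],
)

```text
invalid input
```

```bash
cat > st.py <<'E'
from h import *
s=read_state();R=jaw(s)
y=np.degrees(np.arctan2(R[1,1],R[0,1]))
print("t",s["clock"],"pos",s["tool_pos"].round(4),"jaw %.2f bar %.2f"%(y,y+90),"x",R[:,0].round(3),"q",s["q"].round(2),"F",s["wrist_force"].round(1),"T",s["wrist_torque"].round(3),"w",s["gripper_width"])
E
python3 st.py
```

```text
t 0.1 pos [ 0.2384 -0.5771  0.238 ] jaw -67.55 bar 22.45 x [-0.001  0.001 -1.   ] q [ 1.21  0.69 -0.19  1.57  0.16  0.9  -0.22] F [ 0.3 -1.   0.5] T [ 0.073 -0.012  0.044] w 0.08803776700388555
```

>>> play_rows(
  steps=[
    {"tx": 0.02,"ty": 0.025,"tz": 0.005,"spin": 0,"grip": 1},
    {"tx": 0.03,"ty": 0.038,"tz": 0,"spin": -1,"grip": 1},
    {"tx": 0.03,"ty": 0.038,"tz": 0,"spin": -1,"grip": 1},
    {"tx": 0.03,"ty": 0.038,"tz": 0,"spin": -1,"grip": 1},
    {"tx": 0.03,"ty": 0.038,"tz": 0,"spin": -1,"grip": 1},
    {"tx": 0.03,"ty": 0.038,"tz": 0,"spin": -1,"grip": 1},
  ],
  force=45,
)

```text
clock: 0.7
tool_pos: [0.4036, -0.3612, 0.2403]
tcp_rot: [-0.099, -0.698, -0.1, 0.703]
wrist_force: [1.9, -0.7, -0.1]
gripper_width: 0.0881
```

```bash
python3 st.py
```

```text
t 0.7 pos [ 0.4036 -0.3612  0.2403] jaw -73.84 bar 16.16 x [-0.007  0.    -1.   ] q [ 0.73  0.58 -0.14  1.81  0.11  0.76 -0.76] F [ 1.9 -0.7 -0.1] T [-0.024 -0.1   -0.007] w 0.08807175320115455
```

>>> play_rows(
  steps=[
    {"tx": 0,"ty": 0,"tz": 0,"spin": 8.5,"grip": 1},
    {"tx": 0,"ty": 0,"tz": 0,"spin": 8.5,"grip": 1},
    {"tx": 0,"ty": 0,"tz": 0,"spin": 8.5,"grip": 1},
    {"tx": 0,"ty": 0,"tz": 0,"spin": 8.5,"grip": 1},
    {"tx": 0,"ty": 0,"tz": 0,"spin": 8.5,"grip": 1},
    {"tx": 0,"ty": 0,"tz": 0,"spin": 8.5,"grip": 1},
    {"tx": 0,"ty": 0,"tz": 0,"spin": 8.5,"grip": 1},
    {"tx": 0,"ty": 0,"tz": 0,"spin": 8.5,"grip": 1},
    {"tx": 0,"ty": 0,"tz": 0,"spin": 8.5,"grip": 1},
    {"tx": 0,"ty": 0,"tz": 0,"spin": 8.5,"grip": 1},
  ],
)

```text
clock: 1.7
tool_pos: [0.4107, -0.3472, 0.2376]
tcp_rot: [0.549, 0.44, 0.553, -0.447]
wrist_force: [-0.1, 0.6, 0.6]
gripper_width: 0.0882
```

>>> play_rows(
  steps=[
    {"tx": 0,"ty": 0,"tz": 0,"spin": 8.5,"grip": 1},
    {"tx": 0,"ty": 0,"tz": 0,"spin": 8.5,"grip": 1},
    {"tx": 0,"ty": 0,"tz": 0,"spin": 8.5,"grip": 1},
    {"tx": 0,"ty": 0,"tz": 0,"spin": 8.5,"grip": 1},
    {"tx": 0,"ty": 0,"tz": 0,"spin": 8.5,"grip": 1},
    {"tx": 0,"ty": 0,"tz": 0,"spin": 8.5,"grip": 1},
    {"tx": 0,"ty": 0,"tz": 0,"spin": 8.5,"grip": 1},
    {"tx": 0,"ty": 0,"tz": 0,"spin": 8.5,"grip": 1},
    {"tx": 0,"ty": 0,"tz": 0,"spin": 8.5,"grip": 1},
    {"tx": 0,"ty": 0,"tz": 0,"spin": 0,"grip": 1},
  ],
)

```text
clock: 2.7
tool_pos: [0.4067, -0.3472, 0.2338]
tcp_rot: [0.705, -0.002, 0.71, -0.006]
wrist_force: [0.2, -0.3, -0.1]
gripper_width: 0.0882
```

```bash
python3 st.py
```

```text
t 2.7 pos [ 0.4067 -0.3472  0.2338] jaw 89.72 bar 179.72 x [-0.007 -0.012 -1.   ] q [ 1.15  0.72 -0.94  1.82  0.72  0.98  1.46] F [ 0.2 -0.3 -0.1] T [ 0.131 -0.129 -0.017] w 0.08817916291732998
```

>>> play_rows(
  steps=[
    {"tx": 0.02,"ty": 0.023,"tz": 0.001,"spin": 3,"grip": 1},
    {"tx": 0.02,"ty": 0.023,"tz": 0.001,"spin": 3,"grip": 1},
    {"tx": 0.02,"ty": 0.023,"tz": 0.001,"spin": 3,"grip": 1},
    {"tx": 0.02,"ty": 0.023,"tz": 0.001,"spin": 3,"grip": 1},
    {"tx": 0.02,"ty": 0.023,"tz": 0,"spin": 2,"grip": 1},
    {"tx": 0.01,"ty": 0.01,"tz": 0,"spin": 1,"grip": 1},
    {"tx": 0,"ty": 0,"tz": 0,"spin": 0,"grip": 1},
  ],
)

```text
clock: 3.4
tool_pos: [0.517, -0.2198, 0.2358]
tcp_rot: [0.698, -0.088, 0.706, 0.079]
wrist_force: [-0.4, 0.4, 0.4]
gripper_width: 0.0884
```

```bash
python3 st.py
python3 - <<'E'
from h import *
p,_=get_image("side");cv2.imwrite("pics/side1.png",p)
E
```

```text
t 3.4 pos [ 0.517  -0.2198  0.2358] jaw 103.52 bar 193.52 x [-0.009 -0.014 -1.   ] q [ 0.85  0.77 -0.97  1.74  0.74  1.05  1.41] F [-0.4  0.4  0.4] T [ 0.099 -0.157  0.041] w 0.08836149614085914
```

View pics/side1.png

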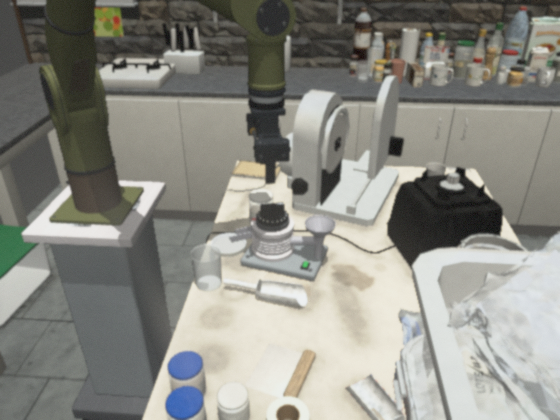

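>>> play_rows(
  steps=[
    {"tx": 0.006,"ty": 0.006,"tz": 0,"spin": 1,"grip": 1},
    {"tx": 0.005,"ty": 0.006,"tz": -0.01,"spin": 1,"grip": 1},
    {"tx": 0.001,"ty": 0.001,"tz": -0.02,"spin": 0.5,"grip": 1},
    {"tx": 0,"ty": 0,"tz": -0.02,"spin": 0,"grip": 1},
    {"tx": 0,"ty": 0,"tz": 0,"spin": 0,"grip": 1},
  ],
)

```text
clock: 3.95
tool_pos: [0.5257, -0.2129, 0.1819]
tcp_rot: [0.695, -0.101, 0.706, 0.089]
wrist_force: [-1.4, -0.8, -0.4]
gripper_width: 0.088
```

```bash
python3 st.py
python3 - <<'E'
from h import *
p,_=get_image("side");cv2.imwrite("pics/side2.png",cv2.resize(p[110:260,180:380],(800,600),interpolation=cv2.INTER_CUBIC))
p,_=get_image("top");cv2.imwrite("pics/top2.png",cv2.resize(p[150:300,200:400],(800,600),interpolation=cv2.INTER_CUBIC))
E
```

```text
t 3.95 pos [ 0.5257 -0.2129  0.1819] jaw 105.51 bar 195.51 x [-0.013 -0.019 -1.   ] q [ 0.8   0.84 -0.92  1.77  0.83  0.98  1.36] F [-1.4 -0.8 -0.4] T [ 0.045 -0.139  0.02 ] w 0.08798940278155071
```

View pics/side2.png

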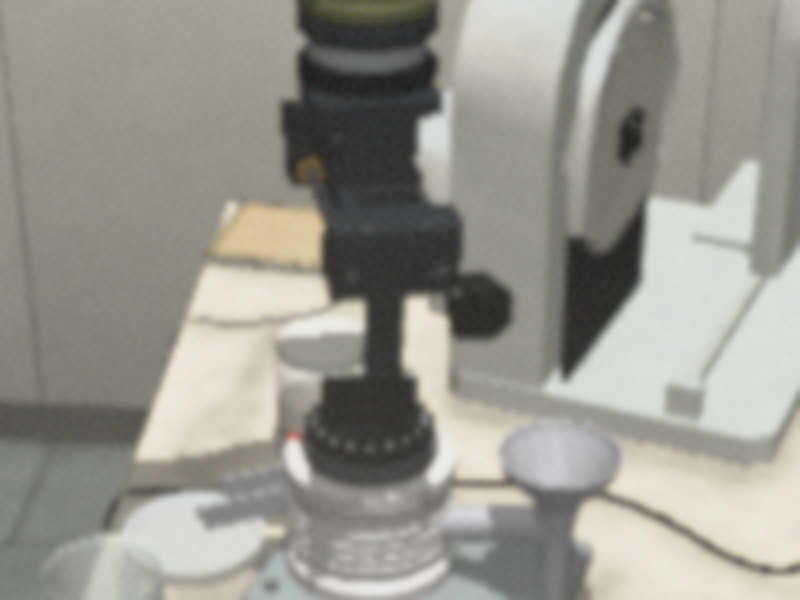

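View pics/top2.png

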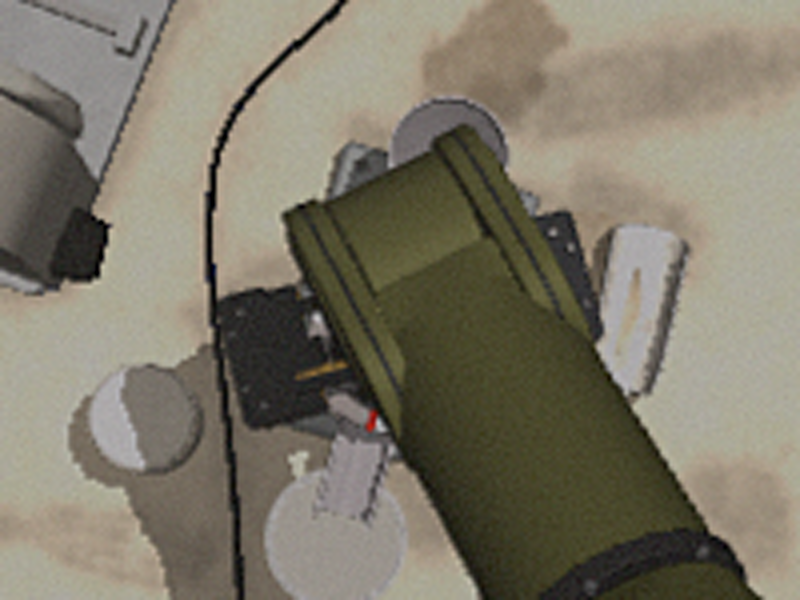

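>>> play_rows(
  steps=[
    {"tx": 0.002,"ty": 0.003,"tz": -0.01,"spin": 0,"grip": 1},
    {"tx": 0.001,"ty": 0.003,"tz": -0.015,"spin": 0,"grip": 1},
    {"tx": 0.001,"ty": 0.001,"tz": -0.015,"spin": 0,"grip": 1},
    {"tx": 0,"ty": 0.001,"tz": -0.008,"spin": 0,"grip": 1},
    {"tx": 0,"ty": 0,"tz": 0,"spin": 0,"grip": 1},
  ],
)

```text
clock: 4.55
tool_pos: [0.5327, -0.2042, 0.1339]
tcp_rot: [0.698, -0.102, 0.704, 0.088]
wrist_force: [-0.8, 0.0, 1.2]
gripper_width: 0.0881
```

```bash
python3 st.py
```

```text
t 4.55 pos [ 0.5327 -0.2042  0.1339] jaw 105.44 bar 195.44 x [-0.006 -0.02  -1.   ] q [ 0.75  0.9  -0.87  1.81  0.91  0.9   1.28] F [-0.8  0.   1.2] T [ 0.093 -0.151 -0.007] w 0.08808493138869576
```

>>> play_rows(
  steps=[
    {"tx": -0.004,"ty": -0.004,"tz": -0.003,"spin": 0,"grip": 1},
    {"tx": -0.001,"ty": -0.001,"tz": -0.002,"spin": 0,"grip": 1},
    {"tx": 0,"ty": 0,"tz": 0,"spin": 0,"grip": 1},
  ],
)

```text
clock: 4.85
tool_pos: [0.5273, -0.2096, 0.1285]
tcp_rot: [0.698, -0.102, 0.704, 0.088]
wrist_force: [0.2, -0.8, -0.3]
gripper_width: 0.0878
```

```bash
python3 st.py
```

```text
t 4.85 pos [ 0.5273 -0.2096  0.1285] jaw 105.44 bar 195.44 x [-0.006 -0.02  -1.   ] q [ 0.76  0.91 -0.86  1.82  0.92  0.88  1.27] F [ 0.2 -0.8 -0.3] T [ 0.12  -0.165 -0.005] w 0.08784662361079149
```

Good. Close gently; watch the lateral force.

>>> play_rows(
  steps=[
    {"tx": 0,"ty": 0,"tz": 0,"spin": 0,"grip": 0.3},
    {"tx": 0,"ty": 0,"tz": 0,"spin": 0,"grip": 0.3},
    {"tx": 0,"ty": 0,"tz": 0,"spin": 0,"grip": 0.3},
    {"tx": 0,"ty": 0,"tz": 0,"spin": 0,"grip": 0.1},
    {"tx": 0,"ty": 0,"tz": 0,"spin": 0,"grip": 0.1},
    {"tx": 0,"ty": 0,"tz": 0,"spin": 0,"grip": 0.1},
    {"tx": 0,"ty": 0,"tz": 0,"spin": 0,"grip": 0},
  ],
  force=10,
)

```text
clock: 5.55
tool_pos: [0.5281, -0.2099, 0.1298]
tcp_rot: [0.699, -0.102, 0.703, 0.088]
wrist_force: [0.4, 0.1, -0.4]
gripper_width: 0.0342
```

```bash
python3 st.py
```

```text
t 5.55 pos [ 0.5281 -0.2099  0.1298] jaw 105.41 bar 195.41 x [-0.003 -0.021 -1.   ] q [ 0.76  0.91 -0.87  1.82  0.92  0.88  1.28] F [ 0.4  0.1 -0.4] T [ 0.169 -0.125 -0.037] w 0.03418377706129555
```

>>> play_rows(
  steps=[
    {"tx": 0,"ty": 0,"tz": 0,"spin": 0,"grip": 0},
    {"tx": 0,"ty": 0,"tz": 0,"spin": 0,"grip": 0},
    {"tx": 0,"ty": 0,"tz": 0,"spin": 0,"grip": 0},
  ],
  force=45,
)

```text
clock: 5.85
tool_pos: [0.528, -0.2096, 0.1298]
tcp_rot: [0.698, -0.102, 0.703, 0.088]
wrist_force: [0.1, 0.1, 1.0]
gripper_width: 0.0156
```

```bash
python3 st.py
```

```text
t 5.85 pos [ 0.528  -0.2096  0.1298] jaw 105.42 bar 195.42 x [-0.004 -0.02  -1.   ] q [ 0.76  0.91 -0.87  1.82  0.92  0.88  1.28] F [0.1 0.1 1. ] T [ 0.341 -0.006 -0.02 ] w 0.015639452523303527
```

>>> play_rows(
  steps=[
    {"tx": 0,"ty": 0,"tz": 0,"spin": -3,"grip": 0},
    {"tx": 0,"ty": 0,"tz": 0,"spin": -3,"grip": 0},
    {"tx": 0,"ty": 0,"tz": 0,"spin": -3,"grip": 0},
  ],
)

```text
clock: 6.15
tool_pos: [0.528, -0.2096, 0.1298]
tcp_rot: [0.703, -0.045, 0.709, 0.031]
wrist_force: [-0.2, -0.1, -0.3]
gripper_width: 0.0155
```

```bash
python3 st.py
```

```text
t 6.15 pos [ 0.528  -0.2096  0.1298] jaw 96.16 bar 186.16 x [-0.007 -0.019 -1.   ] q [ 0.74  0.89 -0.83  1.82  0.89  0.86  1.14] F [-0.2 -0.1 -0.3] T [ 0.26  -0.073  0.026] w 0.015507614546330782
```

>>> play_rows(
  steps=[
    {"tx": 0,"ty": 0,"tz": 0,"spin": -3,"grip": 0},
    {"tx": 0,"ty": 0,"tz": 0,"spin": -3,"grip": 0},
    {"tx": 0,"ty": 0,"tz": 0,"spin": -3,"grip": 0},
  ],
)

```text
clock: 6.45
tool_pos: [0.528, -0.2097, 0.1298]
tcp_rot: [0.704, 0.014, 0.71, -0.026]
wrist_force: [0.4, -0.3, -0.0]
gripper_width: 0.0153
```

```bash
python3 st.py
```

```text
t 6.45 pos [ 0.528  -0.2097  0.1298] jaw 86.73 bar 176.73 x [-0.01  -0.017 -1.   ] q [ 0.73  0.88 -0.79  1.81  0.86  0.84  1.  ] F [ 0.4 -0.3 -0. ] T [ 0.212 -0.161 -0.033] w 0.015259709521695114
```

>>> play_rows(
  steps=[
    {"tx": 0,"ty": 0,"tz": 0,"spin": -3,"grip": 0},
    {"tx": 0,"ty": 0,"tz": 0,"spin": -3,"grip": 0},
    {"tx": 0,"ty": 0,"tz": 0,"spin": -3,"grip": 0},
    {"tx": 0,"ty": 0,"tz": 0,"spin": -3,"grip": 0},
    {"tx": 0,"ty": 0,"tz": 0,"spin": -3,"grip": 0},
  ],
)

```text
clock: 6.95
tool_pos: [0.528, -0.2098, 0.1298]
tcp_rot: [0.694, 0.11, 0.702, -0.122]
wrist_force: [-0.3, 0.5, 0.3]
gripper_width: 0.0153
```

```bash
python3 st.py
```

```text
t 6.95 pos [ 0.528  -0.2098  0.1298] jaw 71.14 bar 161.14 x [-0.014 -0.014 -1.   ] q [ 0.7   0.86 -0.73  1.81  0.81  0.81  0.78] F [-0.3  0.5  0.3] T [ 0.191 -0.138 -0.056] w 0.015285932187181564
```

>>> play_rows(
  steps=[
    {"tx": 0,"ty": 0,"tz": 0,"spin": -2,"grip": 0},
    {"tx": 0,"ty": 0,"tz": 0,"spin": -1,"grip": 0},
  ],
)

```text
clock: 7.15
tool_pos: [0.5279, -0.2099, 0.1298]
tcp_rot: [0.69, 0.13, 0.698, -0.141]
wrist_force: [-0.2, 0.5, 0.3]
gripper_width: 0.0159
```

```bash
python3 st.py
```

```text
t 7.15 pos [ 0.5279 -0.2099  0.1298] jaw 67.93 bar 157.93 x [-0.015 -0.014 -1.   ] q [ 0.69  0.86 -0.72  1.81  0.8   0.8   0.73] F [-0.2  0.5  0.3] T [ 0.201 -0.111 -0.049] w 0.015914913919592495
```

>>> play_rows(
  steps=[
    {"tx": 0,"ty": 0,"tz": 0,"spin": -1,"grip": 0},
    {"tx": 0,"ty": 0,"tz": 0,"spin": -1,"grip": 0},
  ],
)

```text
clock: 7.35
tool_pos: [0.5279, -0.2099, 0.1298]
tcp_rot: [0.687, 0.143, 0.696, -0.154]
wrist_force: [0.1, -0.1, 0.0]
gripper_width: 0.0156
```

```bash
python3 st.py
```

```text
t 7.35 pos [ 0.5279 -0.2099  0.1298] jaw 65.83 bar 155.83 x [-0.015 -0.013 -1.   ] q [ 0.69  0.86 -0.71  1.81  0.79  0.8   0.7 ] F [ 0.1 -0.1  0. ] T [ 0.162 -0.155 -0.039] w 0.015597295048430588
```

>>> play_rows(
  steps=[
    {"tx": 0,"ty": 0,"tz": 0,"spin": -1,"grip": 0},
    {"tx": 0,"ty": 0,"tz": 0,"spin": -1,"grip": 0},
  ],
)

```text
clock: 7.55
tool_pos: [0.5279, -0.2099, 0.1298]
tcp_rot: [0.684, 0.155, 0.693, -0.166]
wrist_force: [1.0, -0.2, 0.2]
gripper_width: 0.0159
```

```bash
python3 st.py
```

```text
t 7.55 pos [ 0.5279 -0.2099  0.1298] jaw 63.74 bar 153.74 x [-0.015 -0.012 -1.   ] q [ 0.68  0.86 -0.7   1.81  0.78  0.79  0.68] F [ 1.  -0.2  0.2] T [ 0.149 -0.127  0.173] w 0.0159151705764717
```

>>> play_rows(
  steps=[
    {"tx": 0,"ty": 0,"tz": 0,"spin": -1,"grip": 0},
  ],
)

```text
clock: 7.65
tool_pos: [0.5279, -0.2099, 0.1298]
tcp_rot: [0.683, 0.161, 0.691, -0.172]
wrist_force: [-0.6, -0.1, 0.7]
gripper_width: 0.0153
```

```bash
python3 st.py
```

```text
t 7.65 pos [ 0.5279 -0.2099  0.1298] jaw 62.68 bar 152.68 x [-0.016 -0.012 -1.   ] q [ 0.68  0.86 -0.7   1.81  0.78  0.79  0.66] F [-0.6 -0.1  0.7] T [ 0.089 -0.215  0.077] w 0.015345187406542513
```

>>> play_rows(
  steps=[
    {"tx": 0,"ty": 0,"tz": 0,"spin": -1,"grip": 0},
  ],
)

```text
clock: 7.75
tool_pos: [0.5279, -0.2099, 0.1298]
tcp_rot: [0.681, 0.168, 0.69, -0.179]
wrist_force: [-1.0, -1.1, 0.8]
gripper_width: 0.0158
```

```bash
python3 st.py
```

```text
t 7.75 pos [ 0.5279 -0.2099  0.1298] jaw 61.61 bar 151.61 x [-0.016 -0.012 -1.   ] q [ 0.68  0.85 -0.69  1.81  0.77  0.79  0.65] F [-1.  -1.1  0.8] T [ 0.145 -0.192  0.165] w 0.01576834764303625
```

>>> play_rows(
  steps=[
    {"tx": 0,"ty": 0,"tz": 0,"spin": -1,"grip": 0},
  ],
)

```text
clock: 7.85
tool_pos: [0.5279, -0.2099, 0.1298]
tcp_rot: [0.679, 0.174, 0.688, -0.185]
wrist_force: [-0.4, -1.0, 0.8]
gripper_width: 0.0157
```

```bash
python3 st.py
```

```text
t 7.85 pos [ 0.5279 -0.2099  0.1298] jaw 60.52 bar 150.52 x [-0.016 -0.012 -1.   ] q [ 0.68  0.85 -0.69  1.81  0.77  0.78  0.63] F [-0.4 -1.   0.8] T [ 0.158 -0.154  0.088] w 0.015748634296781076
```

>>> play_rows(
  steps=[
    {"tx": 0,"ty": 0,"tz": 0,"spin": -2,"grip": 0},
  ],
)

```text
clock: 7.95
tool_pos: [0.5279, -0.2099, 0.1298]
tcp_rot: [0.676, 0.187, 0.685, -0.198]
wrist_force: [0.3, -0.8, -0.2]
gripper_width: 0.0159
```

```bash
python3 st.py
```

```text
t 7.95 pos [ 0.5279 -0.2099  0.1298] jaw 58.39 bar 148.39 x [-0.017 -0.011 -1.   ] q [ 0.67  0.85 -0.68  1.81  0.76  0.78  0.6 ] F [ 0.3 -0.8 -0.2] T [ 0.115 -0.136  0.082] w 0.01589740021382782
```

>>> play_rows(
  steps=[
    {"tx": 0,"ty": 0,"tz": 0,"spin": -2,"grip": 0},
  ],
)

```text
clock: 8.05
tool_pos: [0.5279, -0.2099, 0.1298]
tcp_rot: [0.672, 0.2, 0.681, -0.211]
wrist_force: [-0.6, 0.1, -0.0]
gripper_width: 0.0155
```

```bash
python3 st.py
```

```text
t 8.05 pos [ 0.5279 -0.2099  0.1298] jaw 56.19 bar 146.19 x [-0.017 -0.01  -1.   ] q [ 0.67  0.85 -0.67  1.81  0.75  0.78  0.57] F [-0.6  0.1 -0. ] T [ 0.082 -0.213  0.02 ] w 0.015518962927666894
```

>>> play_rows(
  steps=[
    {"tx": 0,"ty": 0,"tz": 0,"spin": -2,"grip": 0},
  ],
)

```text
clock: 8.15
tool_pos: [0.5279, -0.21, 0.1298]
tcp_rot: [0.668, 0.213, 0.677, -0.224]
wrist_force: [0.2, -0.0, -1.2]
gripper_width: 0.0154
```

```bash
python3 st.py
```

```text
t 8.15 pos [ 0.5279 -0.21    0.1298] jaw 53.99 bar 143.99 x [-0.017 -0.01  -1.   ] q [ 0.66  0.85 -0.66  1.81  0.74  0.77  0.54] F [ 0.2 -0.  -1.2] T [ 0.118 -0.207  0.004] w 0.015414329564678414
```

>>> play_rows(
  steps=[
    {"tx": 0,"ty": 0,"tz": 0,"spin": -2,"grip": 0},
  ],
)

```text
clock: 8.25
tool_pos: [0.5279, -0.21, 0.1298]
tcp_rot: [0.663, 0.226, 0.673, -0.237]
wrist_force: [0.2, -0.1, 0.5]
gripper_width: 0.0153
```

```bash
python3 st.py
```

```text
t 8.25 pos [ 0.5279 -0.21    0.1298] jaw 51.78 bar 141.78 x [-0.018 -0.009 -1.   ] q [ 0.66  0.84 -0.65  1.81  0.73  0.77  0.51] F [ 0.2 -0.1  0.5] T [ 0.17  -0.171 -0.044] w 0.015327359599996267
```

>>> play_rows(
  steps=[
    {"tx": 0,"ty": 0,"tz": 0,"spin": -2,"grip": 0},
    {"tx": 0,"ty": 0,"tz": 0,"spin": -2,"grip": 0},
    {"tx": 0,"ty": 0,"tz": 0,"spin": -1,"grip": 0},
  ],
)

```text
clock: 8.55
tool_pos: [0.5278, -0.21, 0.1298]
tcp_rot: [0.651, 0.259, 0.661, -0.269]
wrist_force: [-0.2, -0.9, -0.5]
gripper_width: 0.0159
```

```bash
python3 st.py
```

```text
t 8.55 pos [ 0.5278 -0.21    0.1298] jaw 46.17 bar 136.17 x [-0.019 -0.007 -1.   ] q [ 0.65  0.84 -0.63  1.81  0.71  0.75  0.43] F [-0.2 -0.9 -0.5] T [ 0.148 -0.245  0.013] w 0.015854524845899456
```

>>> play_rows(
  steps=[
    {"tx": 0,"ty": 0,"tz": 0,"spin": -1,"grip": 0},
    {"tx": 0,"ty": 0,"tz": 0,"spin": -1,"grip": 0},
  ],
)

```text
clock: 8.75
tool_pos: [0.5279, -0.21, 0.1298]
tcp_rot: [0.646, 0.271, 0.656, -0.281]
wrist_force: [-0.0, -0.2, -0.1]
gripper_width: 0.0157
```

```bash
python3 st.py
```

```text
t 8.75 pos [ 0.5279 -0.21    0.1298] jaw 44.03 bar 134.03 x [-0.019 -0.007 -1.   ] q [ 0.64  0.84 -0.62  1.81  0.7   0.75  0.41] F [-0.  -0.2 -0.1] T [ 0.121 -0.147  0.176] w 0.01565832121747437
```

>>> play_rows(
  steps=[
    {"tx": 0,"ty": 0,"tz": 0,"spin": -1,"grip": 0},
  ],
)

```text
clock: 8.85
tool_pos: [0.5278, -0.21, 0.1298]
tcp_rot: [0.643, 0.277, 0.654, -0.287]
wrist_force: [-0.8, -0.7, 0.3]
gripper_width: 0.0156
```

```bash
python3 st.py
```

```text
t 8.85 pos [ 0.5278 -0.21    0.1298] jaw 42.99 bar 132.99 x [-0.019 -0.006 -1.   ] q [ 0.64  0.84 -0.61  1.81  0.7   0.75  0.39] F [-0.8 -0.7  0.3] T [ 0.079 -0.145  0.277] w 0.015612121685289639
```

>>> play_rows(
  steps=[
    {"tx": 0,"ty": 0,"tz": 0,"spin": 0,"grip": 0},
  ],
)

```text
clock: 8.95
tool_pos: [0.5278, -0.21, 0.1298]
tcp_rot: [0.643, 0.277, 0.654, -0.287]
wrist_force: [-1.0, -0.7, -0.3]
gripper_width: 0.0157
```

```bash
python3 st.py
```

```text
t 8.95 pos [ 0.5278 -0.21    0.1298] jaw 42.98 bar 132.98 x [-0.019 -0.006 -1.   ] q [ 0.64  0.84 -0.61  1.81  0.7   0.75  0.39] F [-1.  -0.7 -0.3] T [ 0.074 -0.243  0.227] w 0.01565694162706122
```

>>> play_rows(
  steps=[
    {"tx": 0,"ty": 0,"tz": 0,"spin": -0.5,"grip": 0},
  ],
)

```text
clock: 9.05
tool_pos: [0.5278, -0.21, 0.1298]
tcp_rot: [0.642, 0.28, 0.652, -0.29]
wrist_force: [-0.0, -0.4, 0.0]
gripper_width: 0.0153
```

```bash
python3 st.py
```

```text
t 9.05 pos [ 0.5278 -0.21    0.1298] jaw 42.48 bar 132.48 x [-0.019 -0.006 -1.   ] q [ 0.64  0.84 -0.61  1.81  0.69  0.75  0.38] F [-0.  -0.4  0. ] T [ 0.053 -0.205  0.28 ] w 0.015323132629189933
```

>>> play_rows(
  steps=[
    {"tx": 0,"ty": 0,"tz": 0,"spin": -0.6,"grip": 0},
  ],
)

```text
clock: 9.15
tool_pos: [0.5278, -0.21, 0.1298]
tcp_rot: [0.64, 0.284, 0.651, -0.293]
wrist_force: [-0.3, -0.5, 0.4]
gripper_width: 0.0155
```

```bash
python3 st.py
```

```text
t 9.15 pos [ 0.5278 -0.21    0.1298] jaw 41.86 bar 131.86 x [-0.019 -0.006 -1.   ] q [ 0.64  0.83 -0.61  1.81  0.69  0.75  0.38] F [-0.3 -0.5  0.4] T [ 0.06  -0.191  0.346] w 0.015507680077002681
```

>>> play_rows(
  steps=[
    {"tx": 0,"ty": 0,"tz": 0,"spin": 0,"grip": 0},
  ],
)

```text
clock: 9.25
tool_pos: [0.5278, -0.21, 0.1298]
tcp_rot: [0.64, 0.284, 0.651, -0.293]
wrist_force: [0.1, -0.0, 0.1]
gripper_width: 0.0157
```

```bash
python3 st.py
```

```text
t 9.25 pos [ 0.5278 -0.21    0.1298] jaw 41.85 bar 131.85 x [-0.019 -0.006 -1.   ] q [ 0.64  0.83 -0.61  1.81  0.69  0.75  0.38] F [ 0.1 -0.   0.1] T [ 0.104 -0.242  0.307] w 0.015707429778607406
```

>>> play_rows(
  steps=[
    {"tx": 0,"ty": 0,"tz": 0,"spin": 4,"grip": 0},
    {"tx": 0,"ty": 0,"tz": 0,"spin": 4,"grip": 0},
    {"tx": 0,"ty": 0,"tz": 0,"spin": 4,"grip": 0},
    {"tx": 0,"ty": 0,"tz": 0,"spin": 4,"grip": 0},
    {"tx": 0,"ty": 0,"tz": 0,"spin": 4,"grip": 0},
    {"tx": 0,"ty": 0,"tz": 0,"spin": 4,"grip": 0},
    {"tx": 0,"ty": 0,"tz": 0,"spin": 4,"grip": 0},
    {"tx": 0,"ty": 0,"tz": 0,"spin": 4,"grip": 0},
    {"tx": 0,"ty": 0,"tz": 0,"spin": 4,"grip": 0},
    {"tx": 0,"ty": 0,"tz": 0,"spin": 4,"grip": 0},
  ],
)

```text
clock: 10.25
tool_pos: [0.528, -0.2098, 0.1298]
tcp_rot: [0.702, 0.04, 0.709, -0.051]
wrist_force: [-0.8, -0.1, -0.1]
gripper_width: 0.0157
```

```bash
python3 st.py
```

```text
t 10.25 pos [ 0.528  -0.2098  0.1298] jaw 82.68 bar 172.68 x [-0.011 -0.015 -1.   ] q [ 0.72  0.88 -0.78  1.81  0.85  0.83  0.94] F [-0.8 -0.1 -0.1] T [ 0.193 -0.142  0.008] w 0.015665105803917972
```

>>> play_rows(
  steps=[
    {"tx": 0,"ty": 0,"tz": 0,"spin": 4,"grip": 0},
    {"tx": 0,"ty": 0,"tz": 0,"spin": 4,"grip": 0},
    {"tx": 0,"ty": 0,"tz": 0,"spin": 4,"grip": 0},
    {"tx": 0,"ty": 0,"tz": 0,"spin": 4,"grip": 0},
    {"tx": 0,"ty": 0,"tz": 0,"spin": 4,"grip": 0},
    {"tx": 0,"ty": 0,"tz": 0,"spin": 4,"grip": 0},
    {"tx": 0,"ty": 0,"tz": 0,"spin": 4,"grip": 0},
    {"tx": 0,"ty": 0,"tz": 0,"spin": 4,"grip": 0},
    {"tx": 0,"ty": 0,"tz": 0,"spin": 4,"grip": 0},
  ],
)

```text
clock: 11.15
tool_pos: [0.528, -0.2095, 0.1298]
tcp_rot: [0.682, -0.185, 0.686, 0.175]
wrist_force: [-0.7, 0.5, 0.4]
gripper_width: 0.0154
```

```bash
python3 st.py
```

```text
t 11.15 pos [ 0.528  -0.2095  0.1298] jaw 119.47 bar 209.47 x [-0.002 -0.015 -1.   ] q [ 0.79  0.93 -0.92  1.82  0.96  0.92  1.49] F [-0.7  0.5  0.4] T [ 0.183 -0.081  0.028] w 0.015434942951741233
```

>>> play_rows(
  steps=[
    {"tx": 0,"ty": 0,"tz": 0,"spin": 3,"grip": 0},
    {"tx": 0,"ty": 0,"tz": 0,"spin": 2.5,"grip": 0},
    {"tx": 0,"ty": 0,"tz": 0,"spin": 0,"grip": 0},
  ],
)

```text
clock: 11.45
tool_pos: [0.528, -0.2094, 0.1298]
tcp_rot: [0.672, -0.218, 0.676, 0.208]
wrist_force: [0.5, 0.4, 0.0]
gripper_width: 0.0152
```

```bash
python3 st.py
```

```text
t 11.45 pos [ 0.528  -0.2094  0.1298] jaw 125.10 bar 215.10 x [-0.001 -0.015 -1.   ] q [ 0.8   0.94 -0.95  1.82  0.97  0.93  1.58] F [0.5 0.4 0. ] T [ 0.111 -0.107  0.094] w 0.015158309321794919
```

>>> play_rows(
  steps=[
    {"tx": 0,"ty": 0,"tz": 0,"spin": 0,"grip": 0.6},
    {"tx": 0,"ty": 0,"tz": 0,"spin": 0,"grip": 0.6},
    {"tx": 0,"ty": 0,"tz": 0,"spin": 0,"grip": 0.6},
    {"tx": 0,"ty": 0,"tz": 0.01,"spin": 0,"grip": 0.6},
    {"tx": 0,"ty": 0,"tz": 0.02,"spin": 0,"grip": 0.6},
    {"tx": 0,"ty": 0,"tz": 0.03,"spin": 0,"grip": 0.6},
    {"tx": 0,"ty": 0,"tz": 0.03,"spin": 0,"grip": 0.6},
    {"tx": 0,"ty": 0,"tz": 0.02,"spin": 0,"grip": 0.6},
  ],
)

```text
clock: 12.25
tool_pos: [0.5256, -0.2088, 0.2429]
tcp_rot: [0.671, -0.215, 0.678, 0.208]
wrist_force: [1.1, -0.7, 0.3]
gripper_width: 0.0532
```

```bash
python3 st.py
```

```text
t 12.25 pos [ 0.5256 -0.2088  0.2429] jaw 124.88 bar 214.88 x [-0.007 -0.013 -1.   ] q [ 0.86  0.8  -1.06  1.72  0.78  1.12  1.73] F [ 1.1 -0.7  0.3] T [ 0.105 -0.146 -0.015] w 0.05321684286453191
```

>>> play_rows(
  steps=[
    {"tx": -0.02,"ty": -0.025,"tz": 0,"spin": 0,"grip": 0.6},
    {"tx": -0.03,"ty": -0.035,"tz": 0,"spin": 0,"grip": 0.6},
    {"tx": -0.03,"ty": -0.035,"tz": 0,"spin": 0,"grip": 0.6},
    {"tx": -0.03,"ty": -0.035,"tz": 0,"spin": 0,"grip": 0.6},
    {"tx": -0.03,"ty": -0.035,"tz": 0,"spin": 0,"grip": 0.6},
    {"tx": -0.03,"ty": -0.035,"tz": 0,"spin": 0,"grip": 0.6},
    {"tx": 0,"ty": 0,"tz": 0,"spin": 0,"grip": 0.6},
  ],
)

```text
clock: 12.95
tool_pos: [0.3525, -0.4122, 0.2533]
tcp_rot: [0.675, -0.219, 0.674, 0.207]
wrist_force: [0.3, 0.6, -0.1]
gripper_width: 0.0522
```

```bash
python3 st.py;python3 - <<'E'
from h import *
p,_=get_image("top");cv2.imwrite("pics/top3.png",p)
cv2.imwrite("pics/z3.png",cv2.resize(p[205:270,265:335],None,fx=8,fy=8,interpolation=cv2.INTER_CUBIC))
E
```

```text
t 12.95 pos [ 0.3525 -0.4122  0.2533] jaw 125.04 bar 215.04 x [ 0.006 -0.016 -1.   ] q [ 1.39  0.77 -1.13  1.79  0.8   1.1   2.17] F [ 0.3  0.6 -0.1] T [ 0.109 -0.112  0.008] w 0.052198768970878134
```

View pics/top3.png

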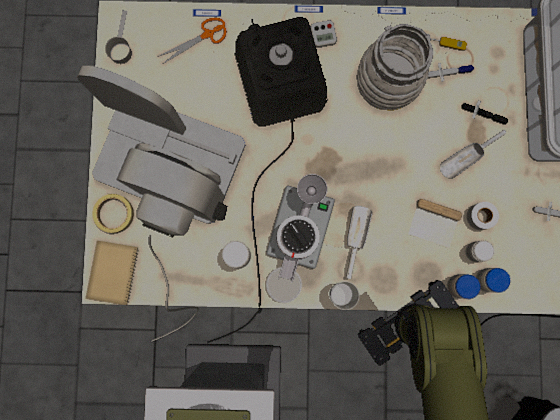

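View pics/z3.png

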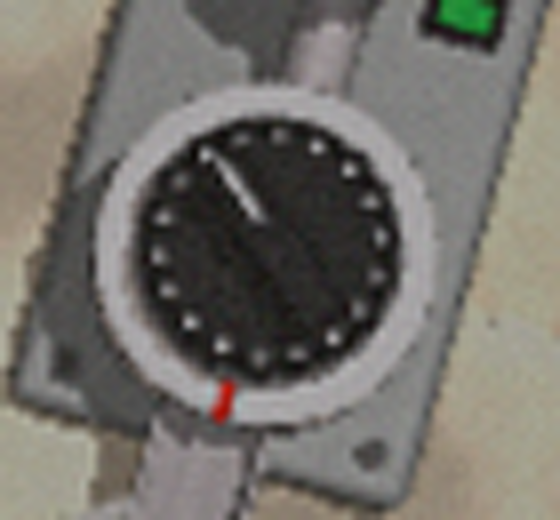

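Run:
```python
from h import *
S=8
full=lambda x,y:((x+.5)/S-.5+265,(y+.5)/S-.5+205)
a=ray("top",*full(214,160),.151);b=ray("top",*full(262,220),.151);print(np.degrees(np.arctan2(*(a-b)[[1,0]])))
a0=cv2.imread("pics/top0.png")[180:305,215:375].astype(int);a1=cv2.imread("pics/top3.png")[180:305,215:375].astype(int)
d=(abs(a0-a1).max(2)>50).astype(np.uint8);ys,xs=np.nonzero(cv2.morphologyEx(d,cv2.MORPH_OPEN,np.ones((2,2))));print(len(xs),[(x+215,y+180) for x,y in zip(xs,ys)][:40])
finish_job()
```

```text
39.63850843389188
140 [(np.int64(297), np.int64(225)), (np.int64(298), np.int64(225)), (np.int64(293), np.int64(226)), (np.int64(294), np.int64(226)), (np.int64(297), np.int64(226)), (np.int64(298), np.int64(226)), (np.int64(293), np.int64(227)), (np.int64(294), np.int64(227)), (np.int64(295), np.int64(227)), (np.int64(297), np.int64(227)), (np.int64(298), np.int64(227)), (np.int64(294), np.int64(228)), (np.int64(295), np.int64(228)), (np.int64(297), np.int64(228)), (np.int64(298), np.int64(228)), (np.int64(298), np.int64(229)), (np.int64(299), np.int64(229)), (np.int64(296), np.int64(230)), (np.int64(297), np.int64(230)), (np.int64(298), np.int64(230)), (np.int64(299), np.int64(230)), (np.int64(296), np.int64(231)), (np.int64(297), np.int64(231)), (np.int64(298), np.int64(231)), (np.int64(299), np.int64(231)), (np.int64(366), np.int64(293)), (np.int64(367), np.int64(293)), (np.int64(364), np.int64(294)), (np.int64(365), np.int64(294)), (np.int64(366), np.int64(294)), (np.int64(367), np.int64(294)), (np.int64(364), np.int64(295)), (np.int64(365), np.int64(295)), (np.int64(366), np.int64(295)), (np.int64(367), np.int64(295)), (np.int64(361), np.int64(296)), (np.int64(362), np.int64(296)), (np.int64(363), np.int64(296)), (np.int64(364), np.int64(296)), (np.int64(365), np.int64(296))]
the job is handed in; nothing more can be done
```

I turned the dial clockwise to its stop, turned it back four clicks, let go, moved the arm clear and handed the job in at about 13 s.

- **Stop:** the dial met it about 60° clockwise of where it started. Torque climbed steadily past the click there, to about 0.31–0.35 N m at 3.5° beyond it. That is firm and well under the 0.7 N m limit.
- **Turn back:** I turned until the gripper was within 0.3° of the fourth click from the stop, 80° open. I did not count the clicks one by one.
- **Pointer check:** the last picture shows the pointer about one dot counter-clockwise of its start, which is what 60° to 80° open should give. My rough hand reading of the line was 39.6° against 35.4° expected. That is within reading error and much less than a click, so I trusted the gripper angle.
- **Things round the mill:** only the first 40 of the 140 changed pixels between the first and last pictures were listed. They lie on the dial's pointer and at about (361–367, 293–296), right of the beaker, which I take to be the arm's shadow. By eye, the dish, jar, scoop and beaker stand where they were, and the highest wrist force I read was about 2 N.

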